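Sort wooden balls into the carousel bin

TASK

The two wooden balls in the tipping tray belong in the carousel compartment that carries the ball-shaped knob on its rim. Turn the carousel until that compartment sits squarely under the mouth of the chute, then lift the tray's handle so that both balls roll down the chute into it, and let the tray back down. Leave the other things on the table where they are.

Things in the scene. Friction and masses are not known exactly. Their poses are not given: they have to be found in the camera images.
- station: fixed wooden sorting station. Origin on the table at the carousel's axis, z up, +y towards the tipping tray. Chute 80 mm wide: box-shaped mouth, open below, over y = 30 to 120 mm, heights 121 to 181 mm (its plate at y = 30 hangs to 80 mm); slope on to y = 190 mm (walls to 210 mm high), legs at y = 176 to 196 mm; tray behind, to y = 343 mm. Keep the gripper 100 mm beside the chute when turning the carousel
- chute_mouth (a point): centre of the chute's downward opening, 80 mm from the carousel axis in the station's +y direction, 121 mm above the table; axes as the station's
- carousel (a joint): angle of the round four-compartment wooden bin about its vertical axis, rad, growing counter-clockwise from above; at 0 or any multiple of 2 pi the ball-knob compartment is exactly under the chute mouth. It turns either way (no stop within a full turn) and stays where it is left; about 1 N at a knob moves it
- carousel_floor (a point): on the carousel's axis, level with its floor's outer edge, 30 mm above the table; turns with it. Floor rises 20 mm to the hub. Bin 286 mm across, outer wall 6 mm, rim top at 70 mm. Dividers along this frame's x and y axes (tops at 70 mm) part it into four quadrants; the ball-knob one is +x +y, then counter-clockwise the cube, bar and cross knobs. A hub 60 mm across, top at 74 mm, fills the middle
- ball_compartment (a point): point on the floor of the ball-knob compartment, on its mid-line, 80 mm from the axis; comes under point chute_mouth when the compartment is squarely under the chute
- knob_ball (a point): centre of the ball-shaped wooden knob, 32 mm across, on a 14 mm stem, on the rim at the middle of its compartment; 138 mm from the axis, 96 mm above the table (top at 112 mm; the rim on either side of it is at 70 mm). Axes as carousel_floor
- knob_cube (a point): same place on the rim of the next compartment (counter-clockwise): square block knob, 32 mm by 32 mm seen from above, top at 112 mm. Point on its centre line, 96 mm above the table, 138 mm from the axis
- knob_bar (a point): same on the third compartment: bar knob, 40 mm long radially, 14 mm wide along the rim, top at 112 mm. Point as for knob_cube
- knob_cross (a point): same on the fourth compartment: cross-shaped knob, arms 38 mm long (radially and along the rim) and 12 mm thick, top at 112 mm. Point as for knob_cube
- tray (a joint): angle of the tipping tray about its hinge, rad; 0 at rest (floor tilted 0.1 rad back, so the balls stay in), grows to 1.1 as the handle end is lifted. The balls start to roll out beyond about 0.15; at 0.6 both are out within about a second. It falls back to 0 by its own weight when let go (about 2 N at the handle to lift)
- tray_hinge (a point): middle of the tray's hinge, 187 mm from the carousel axis along the station's +y, 160 mm above the table; the hinge runs along the station's x axis. Tray 66 mm wide, 110 mm long, walls 42 mm high, open at the hinge end
- tray_handle (a point): grip point of the handle: a wooden block 20 mm wide (station's x), 18 mm thick, sticking out 45 mm behind the tray's back wall; the point is on its centre line 25 mm out from the wall, 138 mm from the hinge, 171 mm above the table at rest. Axes: the station's at rest, turning with the tray. Pinched across its width it can pivot between the finger pads as the tray tips
- ball1_center (a point): centre of the first wooden ball, 45 mm across, about 35 g, lying in the tray against its back wall (orientation means nothing)
- ball1: the first ball itself; its origin turns with it: use point ball1_center
- ball2_center (a point): centre of the second ball, same kind, lying in front of the first
- ball2: the second ball itself; its origin turns with it: use point ball2_center
- game_box: bystander: flat cardboard game box 110 x 150 x 46 mm, origin under its centre; leave alone
- storage_box: bystander: clear plastic storage box with grey lid, 108 x 148 x 65 mm, origin under its centre; leave alone
- skittle: bystander: upright wooden skittle 115 mm high, 52 mm across, origin under its centre; leave alone
- cup: bystander: white ceramic cup 85 mm high, 72 mm across, origin under its centre; leave alone
Mind the look-alikes: they are no part of the job. Leave any red or yellow look-alike of the ball1 alone.

How it is judged:
By the outcome, as a careful person would: the job done as asked, in the order asked, and still so for the second after the job is handed in, with the robot touching nothing.
It also fails if it takes over 72 s, if anything falls off the work surface, if the arm or the gripper's body presses on something with over 40 N, if the wrist force passes 120 N, or if a joint passes its speed limit or range.

ROBOT

A 6-joint arm with a two-finger parallel gripper is mounted at the origin on the work surface. World frame = base frame: x ahead of the robot, y to its left, z up, the work surface at z = 0. Lengths are in m, angles in rad, forces in N, time in s.
With the tool pointing down it reaches from about 0.4 to 0.925 m from the base axis. Payload 3.4 kg.
Tool frame: the origin (TCP) lies on the mounting face of the last link; the fingertips stand 173 mm ahead of it and the grasp point (between the pads) lies 155 mm ahead of it; z points along the fingers, y is the direction in which the jaws open and shut (so a half turn about z gives the same grasp; the last joint's range is limited). The gripper opens to 85 mm and grips with 20 to 120 N. Pads are 22 mm wide; open, the fingers measure 114 mm over their backs; the gripper's body (76 mm by 85 mm) begins 54 mm behind the grasp point. The pads swing forward as they close: fully open they stand 13 mm farther back than shut.
Start: joints at [-1.323, 0.307, 1.506, -0, 1.328, -0.073], TCP at [0.182, -0.545, 0.405] pointing down, gripper open.
Joint ranges: [-3.12, 3.12], [-1.05, 2.28], [0.14, 2.33], [-1.42, 4.57], [0.1, 2.73], [-2.68, 2.68]. Speed limits (rad/s): [2.57, 2.57, 3.14, 3.14, 3.14, 3.14].

INTERFACE

Orientations are given as a rotation vector (axis times angle).
In Python, from plant import manip, optics gives the robot as it stands. The module is installed in compiled form; this text tells all that it offers.
- The arm moves only by the tool step_arm, never from a script. Its argument "targets" is a list of rows, each a list of 5 numbers: the shift along the tool's x, y, z in mm, then the turn about the tool's z in degrees, then the opening, from 0 (shut) to 1 (fully open). A call has exactly 8 rows; each row shifts and turns the commanded pose from where the row before left it, along the tool's axes as they then stand; what a row does not reach is not made up. A row lasts 1/10 s, in which the tool goes at most 50 mm and 8.59 degrees, less where a joint would pass 70% of its speed; a pose out of reach is approached as far as the arm can. A call with a gripper value outside its range is refused whole. The fingers move at their own pace and stop on an object; "force" is the grip in N (left out, the last holds). Time passes only in rows, so rows that do not move let the fingers close, or fill a call up. It gives the time, the measured TCP pose, the force and the opening at its end, in the units of the state.
- manip.get_obs(): the state, without advancing time (a new reading comes with each control period).
- optics.get_image(name): name is "side" or "top"; returns a dict with "color" (400x640x3 uint8, red, green, blue), "z_map" (400x640 float32, m along the optical axis (not along the pixel's ray), 0 where there is no reading), "fx", "fy", "cx", "cy" (pixels), "R" (3x3) and "t" (3): a world point X has camera coordinates R X + t. Camera axes: x right, y down, z forward; pixel columns grow to the right and rows downward; lengths in m; the calibration is good to about 2 mm. A picture is of the moment at which its call begins.
- manip.sign_off(): hands the job in, once; it reports no verdict.
The state is a dict: "time": time; "qpos": joint angles; "joint_vel": joint speeds; "effort": joint torques, N m; "tool_pos": TCP position; "ee_rot": TCP orientation; "contact_force": force on the tool from outside, world axes, zero at the start; "wrist_torque": the same for the moment, N m; "finger_gap": finger opening in m.
Only numpy, scipy, OpenCV 4.12 (cv2) and the standard library are available. Lean on these libraries where they do the work, as an engineer would, in place of code of your own. Each camera call takes 0.05 s, during which the arm holds its last target. There are 200 camera calls.

## Working session

There is one attempt and no reset: what is moved stays moved. The work goes in short steps, Python scripts to look and compute and a tool call to move; the robot and the scene stay as the last step left them, time stands still between calls to the robot, and variables do not carry over. Pictures are saved under pics/ and viewed, about 8 in all and at most 12, crops included, and the job is handed in when it is done.

Besides the shell and the picture viewer there is one more tool, called after "Request:" as name(argument=value, ...) on one line, values as JSON. step_arm: Moves the arm, as the interface text tells. Its arguments: {"type":"object","properties":{"targets":{"type":"array"},"force":{"type":"number"}},"required":["targets"]}

```bash
mkdir -p pics
cat > h.py <<'E'
import numpy as np, cv2
from plant import manip, optics
def snap(n,f):
    d=optics.get_image(n); cv2.imwrite('pics/'+f,cv2.cvtColor(d['color'],cv2.COLOR_RGB2BGR)); np.save('pics/'+f+'.npy',d,allow_pickle=True); return d
def load(f): return np.load('pics/'+f+'.npy',allow_pickle=True).item()
def cloud(d):
    z=d['z_map'];v,u=np.mgrid[:z.shape[0],:z.shape[1]]
    c=np.stack([(u-d['cx'])/d['fx']*z,(v-d['cy'])/d['fy']*z,z],-1)
    p=(c-d['t'])@d['R']; p[z==0]=np.nan; return p
E
python3 - <<'E'
from h import *
for n in('side','top'):
    d=snap(n,n+'1.png');print(n,d['fx'],d['cx'],d['cy'],-d['R'].T@d['t'],d['R'].round(3).tolist(),(d['z_map']==0).mean())
print(manip.get_obs())
E
```

```text
side 367.844106466045 324.82613604077676 207.45120322051642 [0.45369056 0.69283867 0.94580967] [[-0.988, -0.153, -0.004], [-0.111, 0.735, -0.669], [0.106, -0.661, -0.743]] 0.00398046875
top 361.32842938110963 321.94725153225977 200.2105602197474 [ 0.37194568 -0.03047102  1.16141085] [[-0.023, -1.0, 0.016], [-0.984, 0.02, -0.176], [0.176, -0.02, -0.984]] 0.00394140625
{'time': 0.1, 'qpos': array([-1.32244222e+00,  3.07538165e-01,  1.50753654e+00, -1.44001265e-05,
        1.32843335e+00, -7.34892474e-02]), 'joint_vel': array([ 9.07319828e-05, -6.19104301e-04, -2.15270981e-03,  5.00964393e-04,
        6.90065454e-04, -8.37586712e-05]), 'effort': array([ 4.14522410e-04, -4.58527958e+01, -2.52608174e+01, -1.36531899e-04,
        5.54040351e-03, -1.14626985e-05]), 'tool_pos': array([ 0.18178708, -0.545189  ,  0.4038523 ]), 'ee_rot': array([-3.09912025e+00, -5.03071092e-01,  2.84418980e-04]), 'contact_force': array([ 0.19314334,  0.37231143, -1.31749071]), 'wrist_torque': array([ 0.06230043,  0.04738353, -0.03095558]), 'finger_gap': 0.0852120048949264}
```

View pics/top1.png

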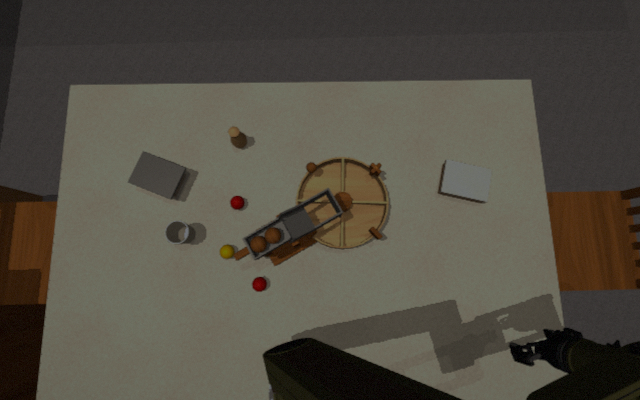

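View pics/side1.png

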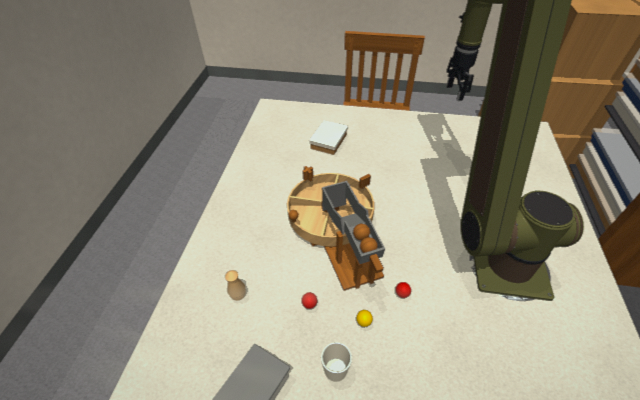

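The top view shows the carousel centred near (343,203). There are knobs at (312,168), (376,169) and (375,233), with one hidden behind the chute. The tray handle is at (241,254), and the red and yellow look-alikes lie beside the tray. The side view shows knobs at (293,215), (308,173) and (365,180).

Run:
```python
from h import *
a=load('top1.png')['color'][140:280,220:400];b=load('side1.png')['color'][150:300,270:410]
f=lambda x,h:cv2.resize(x,None,fx=h/x.shape[0],fy=h/x.shape[0],interpolation=cv2.INTER_CUBIC)
A=f(a,300);B=f(b,300);o=np.hstack([A,B]);o=np.clip(o*1.5,0,255).astype(np.uint8)
o=cv2.resize(o,None,fx=1.18,fy=1.18);print(o.shape)
cv2.imwrite('pics/crop1.png',o[...,::-1])
d=load('top1.png');p=cloud(d);s=load('side1.png');q=cloud(s)
for n,P,pts in(('top',p,[(312,168),(376,169),(375,233),(241,254),(259,244),(273,236),(330,208),(343,203),(250,262),(160,170),(180,232),(466,180),(238,140)]),('side',q,[(293,213),(308,172),(365,178),(371,262),(369,245),(362,231)])):
    for u,v in pts: print(n,u,v,np.nanmedian(P[v-1:v+2,u-1:u+2].reshape(-1,3),0).round(3))
# rim fit: points at z~0.07
X=np.vstack([p.reshape(-1,3),q.reshape(-1,3)])
c=np.array(p[203,343,:2]);
m=(abs(X[:,2]-.07)<.006)&(np.hypot(*(X[:,:2]-c).T)<.19)&(np.hypot(*(X[:,:2]-c).T)>.11)
Y=X[m]
for _ in range(6):
    A=np.c_[Y[:,:2],np.ones(len(Y))];k=np.linalg.lstsq(A,(Y[:,:2]**2).sum(1),rcond=None)[0]
    c=k[:2]/2;r=np.sqrt(k[2]+c@c);e=np.hypot(*(Y[:,:2]-c).T)-r;Y=Y[abs(e)<max(.006,2*e.std())]
print('rim',c,r,len(Y))
for nm,P in(('top',p),('side',q)):
  Z=P.reshape(-1,3);rr=np.hypot(*(Z[:,:2]-c).T)
  m=(rr>.115)&(rr<.165)&(Z[:,2]>.085)&(Z[:,2]<.117);th=np.degrees(np.arctan2(Z[m,1]-c[1],Z[m,0]-c[0]))
  print(nm,np.histogram(th,36,(-180,180))[0])
```

```text
(354, 786, 3)
top 312 168 [ 0.657 -0.024  0.111]
top 376 169 [ 0.651 -0.216  0.113]
top 375 233 [ 0.459 -0.204  0.112]
top 241 254 [0.405 0.17  0.181]
top 259 244 [0.429 0.118 0.201]
top 273 236 [0.449 0.081 0.207]
top 330 208 [ 0.545 -0.078  0.048]
top 343 203 [ 0.556 -0.116  0.074]
top 250 262 [0.386 0.177 0.003]
top 160 170 [0.673 0.447 0.066]
top 180 232 [0.485 0.4   0.004]
top 466 180 [ 0.628 -0.514  0.044]
top 238 140 [0.768 0.21  0.059]
side 293 213 [ 0.665 -0.016  0.108]
side 308 172 [ 0.653 -0.203  0.11 ]
side 365 178 [ 0.462 -0.202  0.109]
side 371 262 [0.421 0.168 0.172]
side 369 245 [0.431 0.135 0.198]
side 362 231 [0.452 0.098 0.201]
rim [ 0.56303096 -0.11214857] 0.13898833233070032 817
top [ 0  0  0 25 60  0  0  0  0  0  0  0 38 76  0  0  0  0  0  0  0 16 68  0
  0  0  0  0  0  0  0 44  0  0  0  0]
side [ 0  0  0  2 93  0  0  0  0  0  0  0 14 84 10  0  0  0  0  0  0 10 74  0
  0  0  0  0  0  0  0  0  0  0  0  0]
```

View pics/crop1.png

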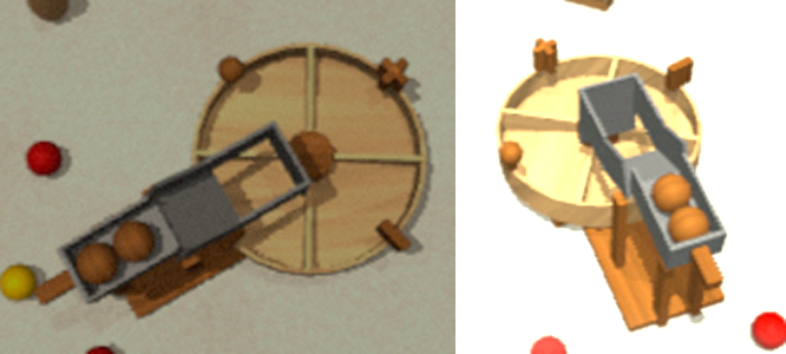

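The crops show the ball knob at top left (about 45° in world axes), then bar (225°) and cross (315°), with the cube hidden under the chute. The chute points at about 119°. Next I'll pin down the axis, the chute direction, the bar and the handle.

```bash
cat >> h.py <<'E'
def knobs(P,c):
    Z=P.reshape(-1,3);rel=Z[:,:2]-c;rr=np.hypot(*rel.T);out=[]
    m=(rr>.112)&(rr<.168)&(Z[:,2]>.1)&(Z[:,2]<.116);Z=Z[m]
    th=np.degrees(np.arctan2(*(Z[:,:2]-c).T[::-1]));
    lab=cv2.kmeans(np.float32(np.c_[np.cos(np.radians(th)),np.sin(np.radians(th))]),4,None,(3,50,1e-6),10,cv2.KMEANS_PP_CENTERS)[1].ravel()
    for l in range(4):
        k=Z[lab==l]
        if len(k)>5:
            r=cv2.minAreaRect(np.float32(k[:,:2]*1000));xy=np.array(r[0])/1000
            v=xy-c; out.append((np.degrees(np.arctan2(v[1],v[0])).round(1)%360,np.hypot(*v).round(4),xy.round(4).tolist(),k.mean(0).round(4).tolist(),np.round(r[1],0).tolist(),len(k)))
    return sorted(out)
E
python3 - <<'E'
from h import *
c=np.array([.56,-.112])
for n in('top','side'):
    d=load(n+'1.png');P=cloud(d);C=d['color'].astype(int)
    print(n);[print(' ',k) for k in knobs(P,c)]
    hsv=cv2.cvtColor(d['color'],cv2.COLOR_RGB2HSV)
    reg=(P[...,0]>.3)&(P[...,0]<.65)&(P[...,1]>-.15)&(P[...,1]<.25)
    grey=reg&(hsv[...,1]<70)&(P[...,2]>.125)
    for lo,hi in((.13,.175),(.172,.19),(.19,.215),(.125,.23)):
        m=grey&(P[...,2]>lo)&(P[...,2]<hi);r=cv2.minAreaRect(np.float32(P[m][:,:2]*1000));b=cv2.boxPoints(r);print('  grey',lo,hi,m.sum(),np.round(r[0],1),np.round(r[1],1),r[2])
    br=reg&(hsv[...,1]>90)&(P[...,2]>.15)
    # handle: beyond tray back wall
    u=np.array([np.cos(np.radians(119)),np.sin(np.radians(119))]);s=(P[...,:2]-c)@u
    m=br&(s>.302)&(s<.36)
    k=P[m];r=cv2.minAreaRect(np.float32(k[:,:2]*1000));print('  handle',m.sum(),np.round(r[0],1),np.round(r[1],1),r[2],k.mean(0).round(4),np.percentile(k[:,2],[5,50,95]).round(3),'s',np.percentile(s[m],[2,50,98]).round(3))
    h=(abs(P[...,2]-.074)<.006)&(np.hypot(P[...,0]-c[0],P[...,1]-c[1])<.035);print('  hub',P[h].mean(0),h.sum())
E
```

```text
top
  (np.float64(42.1), np.float64(0.1375), [0.6619, -0.0198], [0.6619, -0.0197, 0.1078], [27.0, 27.0], 77)
  (np.float64(137.1), np.float64(0.1372), [0.4596, -0.0185], [0.4596, -0.0164, 0.1125], [12.0, 31.0], 37)
  (np.float64(223.1), np.float64(0.1369), [0.46, -0.2054], [0.4599, -0.2049, 0.1109], [37.0, 14.0], 74)
  (np.float64(312.9), np.float64(0.1389), [0.6545, -0.2138], [0.6533, -0.214, 0.1108], [31.0, 31.0], 92)
  grey 0.13 0.175 1046 [475.3  51.5] [ 83.3 308.6] 25.663070678710938
  grey 0.172 0.19 370 [472.5  51.3] [ 80.4 314.3] 28.64055061340332
  grey 0.19 0.215 249 [455.   83.5] [ 79.9 155.5] 28.337444305419922
  grey 0.125 0.23 1706 [474.6  51.8] [ 84.7 314.9] 26.71623420715332
  handle 111 [406.4 171.4] [19.4 40.5] 28.802087783813477 [0.4066 0.1707 0.1812] [0.178 0.181 0.184] s [0.303 0.322 0.341]
  hub [ 0.56392861 -0.11712684  0.07430241] 235
side
  (np.float64(42.1), np.float64(0.1434), [0.6664, -0.0159], [0.666, -0.0164, 0.1063], [28.0, 24.0], 58)
  (np.float64(224.7), np.float64(0.1341), [0.4646, -0.2063], [0.4636, -0.2036, 0.108], [42.0, 16.0], 57)
  (np.float64(310.8), np.float64(0.1423), [0.6531, -0.2197], [0.6528, -0.2159, 0.1085], [20.0, 38.0], 40)
  (np.float64(318.4), np.float64(0.1424), [0.6665, -0.2065], [0.665, -0.2065, 0.1077], [16.0, 35.0], 32)
  grey 0.13 0.175 967 [486.9  32.8] [ 78.3 269.6] 29.15302276611328
  grey 0.172 0.19 548 [486.3  31. ] [ 80.9 275.1] 28.923067092895508
  grey 0.19 0.215 216 [455.5  83.7] [ 81.5 152.4] 29.602420806884766
  grey 0.125 0.23 1712 [485.8  30.8] [ 82.1 275. ] 29.15183448791504
  handle 152 [409.  171.9] [20.7 38.7] 26.47057342529297 [0.4095 0.1744 0.1759] [0.165 0.178 0.181] s [0.303 0.324 0.34 ]
  hub [ 0.56838053 -0.09931499  0.07188916] 6
```

Request:
step_arm(targets=[[0, 0, 0, -8.1, 1], [0, 0, 0, -8.1, 1], [0, 0, 0, -8.1, 0.6], [45, -6, 0, 0, 0.6], [45, -6, 0, 0, 0.6], [45, -6, 0, 0, 0.6], [45, -6, 0, 0, 0.6], [45, -6, 0, 0, 0.6]], force=20)

```text
time: 0.9
tool_pos: [0.3274, -0.3692, 0.4044]
ee_rot: [-2.925, -1.144, 0.0]
contact_force: [1.5, 0.2, 0.1]
finger_gap: 0.0514
```

```bash
cat >> h.py <<'E'
from scipy.spatial.transform import Rotation as R
def rel(x,y,z,jaw=None):
    o=manip.get_obs();T=R.from_rotvec(o['ee_rot']);M=T.as_matrix()
    print('t',o['time'],'tcp',o['tool_pos'].round(4),'x-yaw',np.degrees(np.arctan2(M[1,0],M[0,0])).round(2),'z',M[:,2].round(3),'gap',o['finger_gap'],'F',o['contact_force'].round(1),'q',o['qpos'].round(2))
    print('tool delta mm',(M.T@(np.array([x,y,z])-o['tool_pos'])*1000).round(1))
E
python3 -c "
from h import *
rel(.461,-.2055,.255)"
```

```text
t 0.9 tcp [ 0.3274 -0.3692  0.4044] x-yaw 42.7 z [-0.     0.001 -1.   ] gap 0.051388393212650686 F [1.5 0.2 0.1] q [-0.93  0.19  1.67  0.    1.28 -0.11]
tool delta mm [209.2 -29.6 149.4]
```

Request:
step_arm(targets=[[42, -6, 0, 0, 0.6], [42, -6, 0, 0, 0.6], [42, -6, 0, 0, 0.6], [42, -6, 0, 0, 0.6], [41, -6, 0, 0, 0.6], [0, 0, 30, 0, 0.6], [0, 0, 20, 0, 0.6], [0, 0, 0, 0, 0.6]])

```text
time: 1.7
tool_pos: [0.4588, -0.2056, 0.3518]
ee_rot: [-2.92, -1.145, 0.007]
contact_force: [-0.2, 0.2, -0.8]
finger_gap: 0.0515
```

```bash
python3 -c "
from h import *
rel(.461,-.2055,.255)
a=snap('top','t2.png')['color'][130:290,220:420];b=snap('side','s2.png')['color'][110:270,260:420]
f=lambda x:cv2.resize(x,None,fx=2.2,fy=2.2,interpolation=2)
cv2.imwrite('pics/c2.png',np.clip(np.hstack([f(a),f(b)])*1.5,0,255)[...,::-1])
"
```

```text
t 1.7 tcp [ 0.4588 -0.2056  0.3518] x-yaw 42.81 z [-0.006  0.003 -1.   ] gap 0.05145292188372935 F [-0.2  0.2 -0.8] q [-0.51  0.26  1.73 -0.    1.16  0.32]
tool delta mm [ 1.9  2.1 96.8][ WARN:0@2.778] global loadsave.cpp:1063 imwrite_ Unsupported depth image for selected encoder is fallbacked to CV_8U.
```

View pics/c2.png

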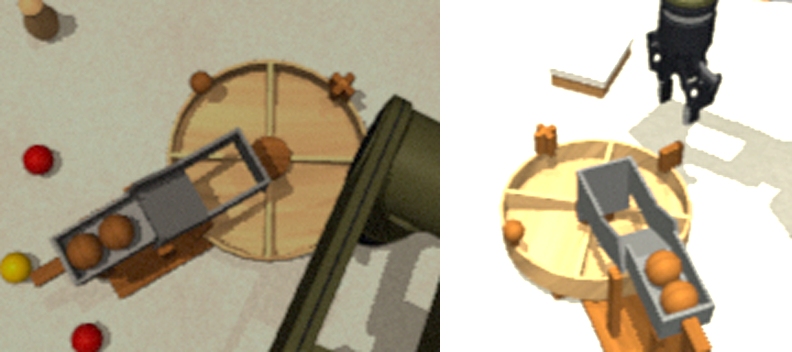

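The gripper now hangs above the bar knob, which is at (670,155) in the right half. The chute is clear. I'll descend and grip the bar.

Request:
step_arm(targets=[[0, 0, 40, 0, 0.6], [0, 0, 40, 0, 0.6], [1, 1, 16, 0, 0.6], [0, 0, 0, 0, 0.6], [0, 0, 0, 0, 0], [0, 0, 0, 0, 0], [0, 0, 0, 0, 0], [0, 0, 0, 0, 0]], force=25)

```text
time: 2.6
tool_pos: [0.462, -0.2075, 0.2606]
ee_rot: [2.923, 1.143, 0.004]
contact_force: [0.5, -1.3, 6.9]
finger_gap: 0.0138
```

Run:
```python
from h import *
rel(.461,-.2055,.255)
# arc rows: 10 rows of 7.6deg about axis, tool x points to the axis
a=np.radians(76.0/10);r=138
# tool frame x radial inward, y at +90 cw (tool y = tangent ccw dir: yaw-90 => 222.8+90)
print('per row dx',r*(1-np.cos(a)),'dy',r*np.sin(a))
```

```text
t 2.6 tcp [ 0.462  -0.2075  0.2606] x-yaw 42.73 z [ 0.003 -0.002 -1.   ] gap 0.01382873904188001 F [ 0.5 -1.3  6.9] q [-0.51  0.37  1.84 -0.    0.93  0.32]
tool delta mm [ 0.6 -2.2  5.5]
per row dx 1.2122554452872478 dy 18.251381855482897
```

Request:
step_arm(targets=[[0, 0, -4, 0, 0], [0.5, 11.5, 0, -4.75, 0], [0.5, 11.5, 0, -4.75, 0], [0.5, 11.5, 0, -4.75, 0], [0.5, 11.5, 0, -4.75, 0], [0.5, 11.5, 0, -4.75, 0], [0.5, 11.5, 0, -4.75, 0], [0.5, 11.5, 0, -4.75, 0]])

```text
time: 3.4
tool_pos: [0.5293, -0.2478, 0.2615]
ee_rot: [-2.472, -1.936, 0.003]
contact_force: [0.1, -2.8, -10.0]
finger_gap: 0.0137
```

Request:
step_arm(targets=[[0.5, 11.5, 0, -4.75, 0], [0.5, 11.5, 0, -4.75, 0], [0.5, 11.5, 0, -4.75, 0], [0.5, 11.5, 0, -4.75, 0], [0.5, 11.5, 0, -4.75, 0], [0.5, 11.5, 0, -4.75, 0], [0.5, 11.5, 0, -4.75, 0], [0, 0, 0, 0, 0]])

```text
time: 4.2
tool_pos: [0.6095, -0.2439, 0.2615]
ee_rot: [-1.816, -2.563, 0.003]
contact_force: [-0.2, -5.0, -8.6]
finger_gap: 0.0136
```

Run:
```python
from h import *
c=np.array([.5625,-.112]);b=np.radians(298.8)
rel(c[0]+.138*np.cos(b),c[1]+.138*np.sin(b),.255)
o=manip.get_obs();v=o['tool_pos'][:2]-c;print('angle',np.degrees(np.arctan2(v[1],v[0]))%360,np.hypot(*v))
```

```text
t 4.2 tcp [ 0.6095 -0.2439  0.2615] x-yaw 109.37 z [-0.002 -0.001 -1.   ] gap 0.013607999605381515 F [-0.2 -5.  -8.6] q [-0.44  0.54  1.5  -0.    1.1  -0.78]
tool delta mm [ 3.9 22.   6.5]
angle 289.6265134868359 0.14006289777903658
```

Request:
step_arm(targets=[[0.5, 7.5, 1, -3.1, 0], [0.5, 7.5, 1, -3.1, 0], [0.5, 7.5, 1, -3.2, 0], [0, 0, 0, 0, 0], [0, 0, 0, 0, 0], [0, 0, 0, 0, 0], [0, 0, 0, 0, 0], [0, 0, 0, 0, 0]])

```text
time: 5.0
tool_pos: [0.6293, -0.2346, 0.2614]
ee_rot: [1.604, 2.698, -0.001]
contact_force: [-0.3, -4.3, 6.2]
finger_gap: 0.0133
```

```bash
cat >> h.py <<'E'
def measure(tag):
    c=np.array([.5625,-.112]);b=np.radians(298.8)
    rel(c[0]+.138*np.cos(b),c[1]+.138*np.sin(b),.255)
    o=manip.get_obs();v=o['tool_pos'][:2]-c;print('angle',np.degrees(np.arctan2(v[1],v[0]))%360,np.hypot(*v))
    for n in('top','side'):
        P=cloud(snap(n,n+tag+'.png'));print(n);[print(' ',k) for k in knobs(P,c)]
E
python3 - <<'E'
from h import *
measure('3')
a=load('top3.png')['color'][130:290,220:420];b=load('side3.png')['color'][130:290,260:420]
f=lambda x:cv2.resize(x,None,fx=2.2,fy=2.2,interpolation=2)
cv2.imwrite('pics/c3.png',np.clip(np.hstack([f(a),f(b)])*1.5,0,255).astype(np.uint8)[...,::-1])
E
```

```text
t 5.0 tcp [ 0.6293 -0.2346  0.2614] x-yaw 118.55 z [ 0.002 -0.002 -1.   ] gap 0.013302300221431824 F [-0.3 -4.3  6.2] q [-0.42  0.56  1.47 -0.    1.11 -0.92]
tool delta mm [1.6 0.5 6.4]
angle 298.58456031578726 0.13960945897352026
top
  (np.float64(24.6), np.float64(0.1345), [0.6848, -0.056], [0.6872, -0.0572, 0.1098], [13.0, 18.0], 20)
  (np.float64(29.2), np.float64(0.1361), [0.6814, -0.0457], [0.6813, -0.0456, 0.1114], [36.0, 12.0], 53)
  (np.float64(34.6), np.float64(0.1365), [0.6749, -0.0345], [0.6749, -0.0341, 0.1105], [10.0, 11.0], 19)
  (np.float64(295.8), np.float64(0.1249), [0.6169, -0.2244], [0.6195, -0.2243, 0.1104], [25.0, 14.0], 24)
side
  (np.float64(27.9), np.float64(0.1396), [0.6859, -0.0467], [0.6853, -0.0437, 0.1088], [33.0, 33.0], 83)
  (np.float64(205.6), np.float64(0.1355), [0.4404, -0.1706], [0.4403, -0.1696, 0.1077], [33.0, 16.0], 49)
  (np.float64(213.5), np.float64(0.1357), [0.4493, -0.1869], [0.4497, -0.1854, 0.1093], [31.0, 19.0], 41)
  (np.float64(300.4), np.float64(0.1364), [0.6316, -0.2296], [0.6295, -0.2261, 0.1086], [35.0, 32.0], 70)
```

View pics/c3.png

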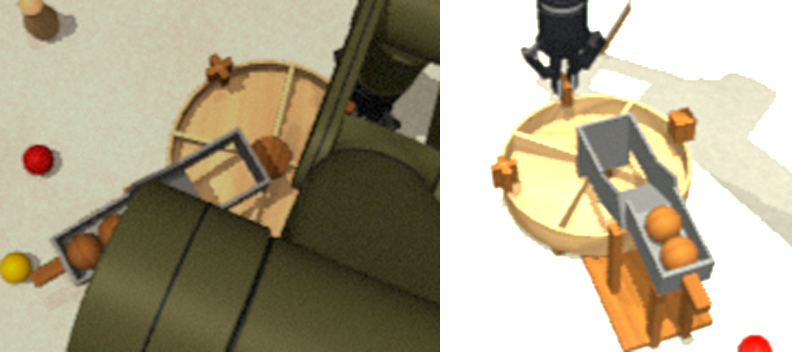

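The carousel is on target: the cross is at about 28.5° (target 28.8°) and the bar at 298.6°. I'll release the bar and rise.

Request:
step_arm(targets=[[0, 0, -2, 0, 0], [0, 0, 0, 0, 0.5], [0, 0, 0, 0, 0.5], [0, 0, 0, 0, 0.5], [0, 0, -40, 0, 0.5], [0, 0, -45, 0, 0.5], [0, 0, -45, 0, 0.5], [0, 0, -45, 0, 0.5]])

```text
time: 5.9
tool_pos: [0.629, -0.233, 0.4383]
ee_rot: [-1.603, -2.701, -0.001]
contact_force: [0.3, -0.3, 0.1]
finger_gap: 0.0429
```

Run:
```python
from h import *
measure('4')
rel(.4061,.173,.450)
```

```text
t 5.9 tcp [ 0.629  -0.233   0.4383] x-yaw 118.62 z [-0.     0.001 -1.   ] gap 0.04291368755149744 F [ 0.3 -0.3  0.1] q [-0.42  0.42  1.24  0.    1.48 -0.92]
tool delta mm [-1.000e-01  0.000e+00  1.833e+02]
angle 298.7853950899361 0.1381080344868586
top
  (np.float64(23.7), np.float64(0.1328), [0.6841, -0.0586], [0.6871, -0.0576, 0.1117], [21.0, 12.0], 19)
  (np.float64(29.3), np.float64(0.1374), [0.6824, -0.0448], [0.6822, -0.0453, 0.1111], [38.0, 13.0], 52)
  (np.float64(34.7), np.float64(0.1362), [0.6746, -0.0345], [0.6746, -0.0345, 0.1102], [13.0, 10.0], 17)
  (np.float64(297.5), np.float64(0.147), [0.6303, -0.2424], [0.632, -0.2446, 0.1114], [11.0, 21.0], 21)
side
  (np.float64(27.7), np.float64(0.1403), [0.6867, -0.0467], [0.6856, -0.0445, 0.1086], [34.0, 32.0], 85)
  (np.float64(205.9), np.float64(0.1359), [0.4403, -0.1713], [0.4404, -0.1696, 0.1071], [33.0, 14.0], 48)
  (np.float64(213.3), np.float64(0.1355), [0.4492, -0.1864], [0.4493, -0.1848, 0.1095], [33.0, 19.0], 44)
  (np.float64(299.6), np.float64(0.1397), [0.6316, -0.2335], [0.6309, -0.2295, 0.1084], [14.0, 42.0], 44)
t 6.0 tcp [ 0.6307 -0.2338  0.4454] x-yaw 118.62 z [ 0.014 -0.005 -1.   ] gap 0.04303091009714697 F [ 1.   0.4 -0.8] q [-0.42  0.42  1.23  0.    1.48 -0.92]
tool delta mm [464.6  -2.2  -9.9]
```

Request:
step_arm(targets=[[30, 0, -8, 0, 0.5], [44, 0, 0, 0, 0.5], [44, 0, 0, 0, 0.5], [44, 0, 0, 0, 0.5], [44, 0, 0, 0, 0.5], [44, 0, 0, 0, 0.5], [44, 0, 0, 0, 0.5], [44, 0, 0, 0, 0.5]])

```text
time: 6.8
tool_pos: [0.4658, 0.0646, 0.4444]
ee_rot: [-1.604, -2.7, -0.001]
contact_force: [0.9, 0.6, 0.5]
finger_gap: 0.0429
```

Request:
step_arm(targets=[[44, 0, 0, 0, 0.5], [44, 0, 0, 0, 0.5], [36, 0, 0, 0, 0.5], [0, 0, 0, 0, 0.5], [0, 0, 0, 0, 0.5], [0, 0, 0, 0, 0.5], [0, 0, 0, 0, 0.5], [0, 0, 0, 0, 0.5]])

```text
time: 7.6
tool_pos: [0.4085, 0.171, 0.4446]
ee_rot: [-1.606, -2.7, 0.0]
contact_force: [-0.6, 0.9, -0.5]
finger_gap: 0.0425
```

Run:
```python
from h import *
rel(.4061,.173,.326)
a=snap('top','t5.png')['color'][130:290,200:400];b=snap('side','s5.png')['color'][130:330,260:460]
cv2.imwrite('pics/c5.png',np.clip(np.hstack([cv2.resize(a,(400,320)),cv2.resize(b,(320,320))])*1.5,0,255).astype(np.uint8)[...,::-1])
```

```text
t 7.6 tcp [0.4085 0.171  0.4446] x-yaw 118.52 z [-0. -0. -1.] gap 0.04246135164106029 F [-0.6  0.9 -0.5] q [ 0.3   0.09  1.69 -0.    1.36 -0.2 ]
tool delta mm [  2.9  -1.1 118.6]
```

View pics/c5.png

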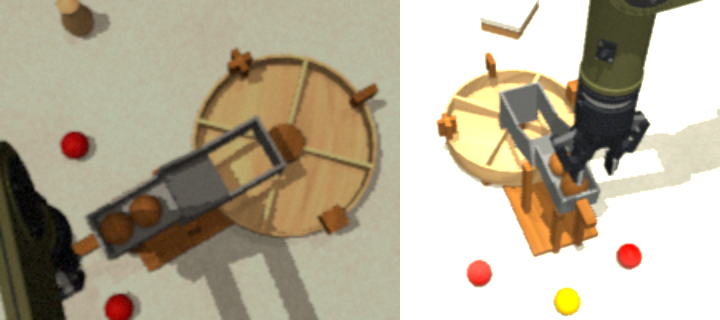

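Request:
step_arm(targets=[[3, -1, 30, 0, 0.5], [0, 0, 30, 0, 0.5], [0, 0, 30, 0, 0.5], [0, 0, 24, 0, 0.5], [0, 0, 0, 0, 0.5], [0, 0, 0, 0, 0], [0, 0, 0, 0, 0], [0, 0, 0, 0, 0]], force=20)

```text
time: 8.5
tool_pos: [0.4049, 0.1734, 0.3316]
ee_rot: [-1.602, -2.702, 0.003]
contact_force: [-3.7, -4.1, 1.1]
finger_gap: 0.0195
```

Run:
```python
from h import *
rel(.4061,.173,.328)
P=cloud(load('t5.png'))
for k in knobs(P,np.array([.5625,-.112])): print(k)
# lift arc rows
a=np.linspace(.08,.08+.75,17);y=138*np.cos(a);z=138*np.sin(a);print(np.c_[np.diff(y),-np.diff(z)].round(1).tolist())
```

```text
t 8.5 tcp [0.4049 0.1734 0.3316] x-yaw 118.65 z [-0.001 -0.002 -1.   ] gap 0.01951969862474516 F [-3.7 -4.1  1.1] q [ 0.31  0.2   1.88 -0.    1.07 -0.19]
tool delta mm [-0.9  0.9  3.6]
(np.float64(28.7), np.float64(0.137), [0.6827, -0.0461], [0.6814, -0.046, 0.1112], [31.0, 32.0], 95)
(np.float64(205.4), np.float64(0.1389), [0.4369, -0.1715], [0.4365, -0.1712, 0.1115], [31.0, 15.0], 63)
(np.float64(212.1), np.float64(0.1388), [0.4449, -0.1857], [0.4451, -0.1853, 0.112], [32.0, 16.0], 61)
(np.float64(298.4), np.float64(0.1381), [0.6282, -0.2335], [0.627, -0.2323, 0.1111], [14.0, 39.0], 67)
[[-0.7, -6.4], [-1.0, -6.4], [-1.3, -6.3], [-1.6, -6.3], [-1.9, -6.2], [-2.1, -6.1], [-2.4, -6.0], [-2.7, -5.9], [-3.0, -5.7], [-3.2, -5.6], [-3.5, -5.4], [-3.8, -5.3], [-4.0, -5.1], [-4.2, -4.9], [-4.5, -4.7], [-4.7, -4.5]]
```

The handle is gripped (gap 19.5 mm) and the clear view shows the carousel within 0.5°. Next I lift along the hinge arc.

Request:
step_arm(targets=[[-0.7, 0, -6.4, 0, 0], [-1, 0, -6.4, 0, 0], [-1.3, 0, -6.3, 0, 0], [-1.6, 0, -6.3, 0, 0], [-1.9, 0, -6.2, 0, 0], [-2.1, 0, -6.1, 0, 0], [-2.4, 0, -6, 0, 0], [-2.7, 0, -5.9, 0, 0]])

```text
time: 9.3
tool_pos: [0.4114, 0.1616, 0.3808]
ee_rot: [-1.602, -2.701, 0.002]
contact_force: [-4.1, -3.3, -2.9]
finger_gap: 0.0197
```

Request:
step_arm(targets=[[-3, 0, -5.7, 0, 0], [-3.2, 0, -5.6, 0, 0], [-3.5, 0, -5.4, 0, 0], [-3.8, 0, -5.3, 0, 0], [-4, 0, -5.1, 0, 0], [-4.2, 0, -4.9, 0, 0], [-4.5, 0, -4.7, 0, 0], [0, 0, 0, 0, 0]])

```text
time: 10.1
tool_pos: [0.4239, 0.1386, 0.4179]
ee_rot: [-1.603, -2.7, 0.001]
contact_force: [-5.7, -2.4, -1.0]
finger_gap: 0.0195
```

Request:
step_arm(targets=[[0, 0, 0, 0, 0], [0, 0, 0, 0, 0], [0, 0, 0, 0, 0], [0, 0, 0, 0, 0], [0, 0, 0, 0, 0], [0, 0, 0, 0, 0], [0, 0, 0, 0, 0], [0, 0, 0, 0, 0]])

```text
time: 10.9
tool_pos: [0.4238, 0.1388, 0.4177]
ee_rot: [-1.602, -2.701, 0.001]
contact_force: [-6.5, -3.2, -0.1]
finger_gap: 0.0197
```

Run:
```python
from h import *
rel(.4061,.173,.328)
a=snap('top','t6.png')['color'][130:290,200:400];b=snap('side','s6.png')['color'][130:330,260:460]
cv2.imwrite('pics/c6.png',np.clip(np.hstack([cv2.resize(a,(440,352)),cv2.resize(b,(352,352))])*1.5,0,255).astype(np.uint8)[...,::-1])
```

```text
t 10.9 tcp [0.4238 0.1388 0.4177] x-yaw 118.65 z [-0.001 -0.    -1.   ] gap 0.019712985586929566 F [-6.5 -3.2 -0.1] q [ 0.22  0.11  1.73  0.    1.3  -0.28]
tool delta mm [38.4  1.  89.8]
```

View pics/c6.png

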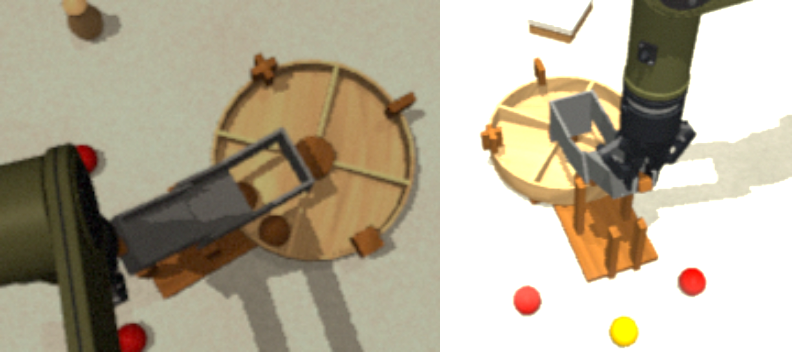

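Both balls appear at (275,230) and (248,195), between the dividers of the compartment under the chute, and the tray is empty. I'll lower the tray along the reverse arc.

Request:
step_arm(targets=[[4.5, 0, 4.7, 0, 0], [4.2, 0, 4.9, 0, 0], [4, 0, 5.1, 0, 0], [3.8, 0, 5.3, 0, 0], [3.5, 0, 5.4, 0, 0], [3.2, 0, 5.6, 0, 0], [3, 0, 5.7, 0, 0], [2.7, 0, 5.9, 0, 0]])

```text
time: 11.8
tool_pos: [0.4099, 0.1642, 0.375]
ee_rot: [-1.602, -2.701, 0.002]
contact_force: [-5.2, -3.2, 0.4]
finger_gap: 0.0199
```

Request:
step_arm(targets=[[2.4, 0, 6, 0, 0], [2.1, 0, 6.1, 0, 0], [1.9, 0, 6.2, 0, 0], [1.6, 0, 6.3, 0, 0], [1.3, 0, 6.3, 0, 0], [1, 0, 6.4, 0, 0], [0.7, 0, 6, 0, 0], [0, 0, 0, 0, 0]])

```text
time: 12.6
tool_pos: [0.4047, 0.1739, 0.3322]
ee_rot: [-1.602, -2.701, 0.002]
contact_force: [-7.0, -2.9, 5.6]
finger_gap: 0.0196
```

Request:
step_arm(targets=[[0, 0, 0, 0, 0.5], [0, 0, 0, 0, 0.5], [0, 0, 0, 0, 0.5], [0, 0, 0, 0, 0.5], [0, 0, -20, 0, 0.5], [0, 0, -35, 0, 0.5], [0, 0, -45, 0, 0.5], [0, 0, -45, 0, 0.5]])

```text
time: 13.4
tool_pos: [0.4055, 0.174, 0.4774]
ee_rot: [-1.603, -2.701, 0.001]
contact_force: [0.7, 1.1, -0.4]
finger_gap: 0.0424
```

Request:
step_arm(targets=[[40, 20, 0, 0, 0.5], [40, 20, 0, 0, 0.5], [40, 20, 0, 0, 0.5], [40, 20, 0, 0, 0.5], [0, 0, 0, 0, 0.5], [0, 0, 0, 0, 0.5], [0, 0, 0, 0, 0.5], [0, 0, 0, 0, 0.5]])

```text
time: 14.2
tool_pos: [0.3992, 0.3516, 0.4762]
ee_rot: [1.605, 2.701, -0.001]
contact_force: [-0.1, -0.3, 0.4]
finger_gap: 0.0424
```

Run:
```python
from h import *
rel(.4061,.173,.328)
d=snap('top','t7.png');a=d['color'][130:290,200:400];e=snap('side','s7.png');b=e['color'][130:330,260:460]
cv2.imwrite('pics/c7.png',np.clip(np.hstack([cv2.resize(a,(440,352)),cv2.resize(b,(352,352))])*1.5,0,255).astype(np.uint8)[...,::-1])
for x in(d,e):
  for k in knobs(cloud(x),np.array([.5625,-.112])): print(k)
P=cloud(d);h=np.nanmedian(P[252:257,238:244].reshape(-1,3),0);print('handle',h)
```

```text
t 14.2 tcp [0.3992 0.3516 0.4762] x-yaw 118.56 z [-0. -0. -1.] gap 0.04243511009654236 F [-0.1 -0.3  0.4] q [ 0.64  0.2   1.48 -0.    1.47  0.14]
tool delta mm [-160.1  -79.3  148.2]
(np.float64(28.7), np.float64(0.1369), [0.6826, -0.0462], [0.6817, -0.0458, 0.111], [31.0, 33.0], 93)
(np.float64(205.3), np.float64(0.139), [0.4368, -0.1713], [0.4369, -0.1705, 0.1115], [31.0, 15.0], 63)
(np.float64(212.1), np.float64(0.1388), [0.4449, -0.1856], [0.4447, -0.1854, 0.1122], [31.0, 17.0], 61)
(np.float64(298.5), np.float64(0.1379), [0.6283, -0.2332], [0.6275, -0.2325, 0.1107], [14.0, 39.0], 66)
(np.float64(28.1), np.float64(0.1407), [0.6866, -0.0457], [0.6852, -0.0443, 0.1089], [33.0, 32.0], 82)
(np.float64(205.6), np.float64(0.1362), [0.4397, -0.1707], [0.4403, -0.169, 0.1079], [33.0, 17.0], 50)
(np.float64(213.0), np.float64(0.1361), [0.4483, -0.1861], [0.4493, -0.1849, 0.1094], [32.0, 19.0], 43)
(np.float64(300.1), np.float64(0.1379), [0.6317, -0.2313], [0.6312, -0.2294, 0.1087], [14.0, 40.0], 44)
handle [0.40510411 0.17107868 0.18116334]
```

View pics/c7.png

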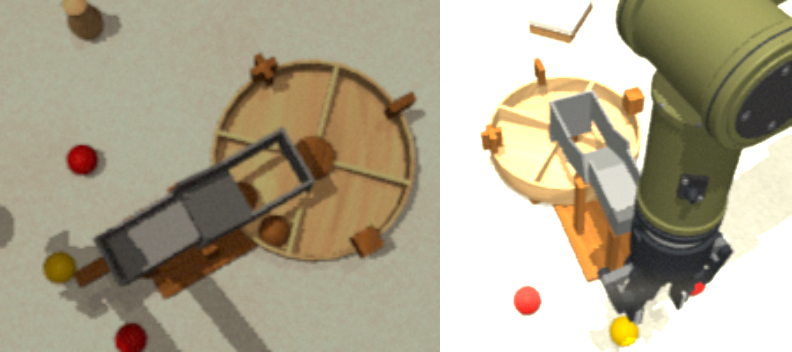

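The tray is back down and empty. The balls are at (275,230) and (248,193), both on the chute's side of the divider at (298,230). I'll do one numeric check and then hand in.

Run:
```python
from h import *
P=cloud(load('t7.png'));c=np.array([.5625,-.112])
for u,v in((325,234),(314,218)):
    p=np.nanmedian(P[v-1:v+2,u-1:u+2].reshape(-1,3),0);w=p[:2]-c;print(p.round(3),'off chute dir',np.degrees(np.arctan2(w[1],w[0]))-118.8,'r',np.hypot(*w))
print(manip.sign_off())
```

```text
[ 0.462 -0.059  0.08 ] off chute dir 33.490455028521936 r 0.11348395491426552
[ 0.512 -0.027  0.072] off chute dir 1.8992684370671782 r 0.09855523736909846
the job is handed in; nothing more can be done
None
```

The job is done and handed in at about 14 s of the 72 s allowed; the hand-in reported no verdict. I gripped the bar knob, which stays well clear of the chute, and turned the carousel about 76° counter-clockwise. That brought the ball-knob compartment under the chute mouth. I then pinched the tray handle, lifted it about 0.7 rad until both balls rolled out, lowered it, let go and moved the arm clear.

**Last checks:**
- **Carousel:** in the clear top view, the three visible knobs put it within about 0.5° of square. The side view gave up to about 1.3° off for the bar and −0.7° for the cross. The ball knob itself is hidden under the chute, so I judged the angle from the other three.
- **Balls:** both are in the ball-knob compartment, 33° and 2° off its mid-line. Their measured tops are at 80 mm and about 72 mm, consistent with lying on the floor.
- **Tray:** it is empty and back at rest, with the handle top at 181 mm, the same as at the start.
- **Other things:** those seen in the last crops (skittle, look-alike balls) looked undisturbed. I did not measure the bystanders again after moving.

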